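# Seat the divider comb in the laser-marking jig and latch it

## Task

Fit the yellow-gripped divider comb into the slotted marking jig so that every tooth goes into its own slot: the slots have been shifted along the jig, away from the latch, so feel for them gently rather than forcing the teeth, then press the comb fully home. Then slide the red-knobbed latch all the way in over the end of the comb, let go, and leave the other things on the bench alone.

Things in the scene. Friction and masses are not known exactly. Their poses are not given: they have to be found in the camera images.
- comb: Loose divider comb, about 0.22 kg, standing on its tooth tips. Origin: centre of its underside at the tips; z up, y along the row, symmetric end for end. Five steel teeth at y = -48, -24, 0, 24, 48 mm, each 5 mm thick (y), 20 wide (x), 18 long, tips rounded. Dark spine above, 20 x 124 x 12 mm (z 18 to 30). Press or knock it against the jig with no more than about 50 N (knocks count too).
- comb_grip (a point): Centre of the top of the comb's yellow grip block, 64 mm above the comb's origin. The block stands on the middle of the spine: 20 (x) x 30 (y) x 34 mm (comb z 30 to 64). Take it from above across its 30 mm, fingers closing along the comb's y.
- jig: Fixed jig. Origin: centre of its underside under the nominal middle slot; z up, y along the slots' row towards the latch. Black base 70 x 216 x 12 mm (y -91 to 125). On it an aluminium insert 45 x 124 mm, flat top at z = 36 mm. A comb fully home has its spine on the insert's top: comb origin 18 mm above the jig's. Blue latch block 36 x 50 x 38 mm at y 71 to 121, top at z = 50 mm.
- slots_nominal (a point): Nominal middle of the slots, at the insert's top (36 mm above the jig origin). Five slots, pitch 24 mm, each 7 (y) x 23 mm (x). The insert is clamped 3 to 19 mm away from here along the jig's -y (away from the latch); how far is NOT measured (x and yaw are true), and pushing does not move it. Find the slots by feel or sight.
- pads_nominal (a point): Nominal middle of the orange ejector pads inside the slots, 10 mm below the insert's top (as built; the point does not follow them or the insert's shift). They stop the teeth at 10 mm depth until pushed with about 6 N in all, then slide down with the teeth and stay down; 8 mm further the comb is home.
- latch (a joint): Sliding latch: steel tongue 24 mm wide, 6 mm thick, underside 50 mm above the jig origin. 0 = drawn back, 0.034 = fully in; starts at 0 to 0.004. Slides along the jig's -y with about 2.5 N of friction, stays where left. Tongue tip at jig y = 69 mm minus the joint value; it passes 2 mm above the spine of a comb that is home.
- latch_knob (a point): Centre of the top of the latch's red upright knob, 12 mm diameter, 24 mm tall, on the tongue; top 80 mm above the jig origin, at jig y = 91 mm minus the joint value, x = 0.
- ply_frame: Bystander: loose plywood grid frame 140 x 140 x 9 mm lying flat, origin at the centre of its underside.
- screw_jar: Bystander: small jar, 52 mm diameter, 70 mm tall, origin at the centre of its underside.
- driver: Bystander: screwdriver lying on the bench, about 200 mm long, 30 mm thick, handle towards its own -x.
- hex_key: Bystander: small L-shaped hex key lying flat, 90 x 28 mm, 5 mm thick, origin at the end of its long leg.
Things that resemble listed ones, but are neither listed nor needed, are in the scene too. What is shaped like the comb but orange is not meant.

How it is judged (in metres and radians):
On the way, in this order (a step that is already met when the one before it is completed fails the run):
1. the comb is fully home: all teeth in their slots, spine down on the insert (z of comb in the frame of jig below 0.0198 m and x of comb in the frame of jig between -0.004 and 0.004 m and y of comb in the frame of jig between -0.022 and 0 m and angle between the y axis of comb and the y axis of jig, either way round below 0.08 rad and angle between comb's own z axis and vertical below 0.06 rad), for 0.2 s.
2. the latch is slid in over the comb's end (value of joint latch above 0.029 m), for 0.2 s.
At the end, for the whole second after the job is handed in: Comb at rest and fully home (its origin at most 19.8 mm above the jig's), within 4 mm across the jig's middle and 0 to 22 mm along it away from the latch, upright within 0.06 rad, in line with the slots within 0.08 rad; latch in by more than 29 mm (of 34) (all of step 1 and value of joint latch above 0.029 m and linear speed of comb below 0.02 m/s); the robot touches nothing.
It fails at once if the comb is pressed or knocked against the jig with more than 50 N (contact force between comb and jig above 50 N).
It fails at once if a bystander (plywood frame, jar, screwdriver, hex key) is moved more than 20 mm (distance of any of ply_frame, screw_jar, driver, hex_key from where it was at the start of the episode above 0.02 m).
It also fails if it takes over 69 s, if anything falls off the work surface, if the arm or the gripper's body presses on something with over 40 N, if the wrist force passes 120 N, or if a joint passes its speed limit or range.

## Robot

A 6-joint arm with a two-finger parallel gripper is mounted at the origin on the work surface. World frame = base frame: x ahead of the robot, y to its left, z up, the work surface at z = 0. Lengths are in m, angles in degrees, forces in N, time in s.
With the tool pointing down it reaches from about 0.325 to 0.775 m from the base axis. Payload 5.5 kg.
Tool frame: the origin (TCP) lies at the centre of the arm's flange, where the gripper is bolted on; the fingertips stand 182 mm ahead of it and the grasp point (between the pads) lies 163 mm ahead of it; z points along the fingers, y is the direction in which the jaws open and shut (so a half turn about z gives the same grasp; the last joint's range is limited). The gripper opens to 88 mm and grips with 3 to 60 N. Pads are 20 mm wide; open, the fingers measure 115 mm over their backs; the gripper's body (75 mm by 178 mm) begins 61 mm behind the grasp point.
Start: joints at [68.371, 5.22, 70.514, -0, 104.267, -3.249], TCP at [0.189, 0.569, 0.405] pointing down, gripper open.
Joint ranges: [-164.24, 164.24], [-49.07, 125.15], [9.68, 141.18], [-86.29, 266.29], [3.28, 154.24], [-151.56, 151.56]. Speed limits (degrees/s): [147.25, 147.25, 172.46, 180, 180, 180].

## Interface

Orientations are given as [roll, pitch, yaw] about the fixed x, y, z axes, in that order (R = Rz(yaw) Ry(pitch) Rx(roll)).
In Python, from station import r gives the robot as it stands. The module is installed in compiled form; this text tells all that it offers. Calls block until the motion is done:
- r.reach(position, orientation): joint-space move of the TCP to a pose.
- r.servo_line(position, rotation=None, speed=0.15): straight line of the TCP; rotation=None keeps the orientation; speed is the mean speed in m/s.
- r.move_joints(angles): joint-space move.
- r.let_go() and r.grab(squeeze=None): open the fingers fully, or close them until they stop; squeeze is the grip in N (None keeps the last).
- r.wait(seconds).
- r.inverse_kinematics(position, orientation): joint angles nearest the present ones, or None.
- r.sense(): the state.
- r.snapshot(name): name is "side" or "top" or "wrist"; returns a dict with "frame" (480x640x3 uint8, red, green, blue), "fx", "fy", "cx", "cy" (pixels), "R" (3x3) and "t" (3): a world point X has camera coordinates R X + t. Camera axes: x right, y down, z forward; pixel columns grow to the right and rows downward; lengths in m; the calibration is good to about 2 mm. A picture is of the moment at which its call begins. There is no depth.
A pose or a line that the arm cannot do raises r.IKError and nothing moves.
- r.hand_in(): hands the job in, once; it reports no verdict.
The state is a dict: "clock": time; "joints": joint angles; "joint_vel": joint speeds; "joint_torque": joint torques, N m; "tcp_pos": TCP position; "orientation": TCP orientation; "contact_force": force on the tool from outside, world axes, zero at the start; "torque": the same for the moment, N m; "opening": finger opening in m.
Only numpy, scipy, OpenCV 4.12 (cv2) and the standard library are available. Lean on these libraries where they do the work, as an engineer would, in place of code of your own. Each camera call takes 0.05 s, during which the arm holds its last target. There are 200 camera calls.

## Working session

There is one attempt and no reset: what is moved stays moved. The work goes in short steps, each a Python script; the robot and the scene stay as the last script left them, time stands still between calls to the robot, and variables do not carry over. Pictures are saved under pics/ and viewed, about 8 in all and at most 12, crops included, and the job is handed in when it is done.

```bash
mkdir -p pics
cat > h.py <<'E'
import numpy as np, cv2
from station import r
def snap(n,f):
    s=r.snapshot(n); cv2.imwrite(f'pics/{f}.png',s['frame'][:,:,::-1]); np.savez(f'pics/{f}.npz',**s); return s
def load(f): return dict(np.load(f'pics/{f}.npz'))
def at(s,u,v,z):
    R,t=np.array(s['R']),np.array(s['t']); c=-R.T@t
    d=R.T@np.array([(u-s['cx'])/s['fx'],(v-s['cy'])/s['fy'],1]); return (c+d*(z-c[2])/d[2]).round(4)
def px(s,X):
    q=np.array(s['R'])@np.array(X)+np.array(s['t']); return (q[0]/q[2]*s['fx']+s['cx'],q[1]/q[2]*s['fy']+s['cy'])
E
python3 - <<'E'
from h import *
for n in('top','side'):
    s=snap(n,n+'0'); print(n,s['fx'],-np.array(s['R']).T@s['t'],np.array(s['R']).round(2).tolist())
print(r.sense())
E
```

```text
top 501.5592426061843 [0.43189244 0.0979076  1.20535162] [[0.01, -1.0, -0.03], [-0.99, -0.0, -0.13], [0.13, 0.03, -0.99]]
side 483.72903627783205 [0.38070619 0.88792332 0.72042239] [[-0.98, -0.22, -0.0], [-0.13, 0.61, -0.78], [0.17, -0.76, -0.63]]
{'clock': 0.1, 'joints': array([ 6.83718057e+01,  5.25724995e+00,  7.05741858e+01, -1.05320273e-03,
        1.04267432e+02, -3.24685657e+00]), 'joint_vel': array([-0.02232533, -0.10907746, -0.15584861,  0.04992386,  0.0372432 ,
       -0.06682277]), 'joint_torque': array([ 2.31042271e-03, -4.47862995e+01, -4.07565594e+01,  7.00652786e-02,
        2.84674909e-02, -9.37516074e-05]), 'tcp_pos': array([0.18920693, 0.56943329, 0.40364366]), 'orientation': array([-1.79901233e+02, -4.58016409e-03,  1.61618400e+02]), 'contact_force': array([-1.15344373, -0.90174811,  0.03206163]), 'torque': array([-0.0041435 , -0.02863013,  0.00265123]), 'opening': 0.08790338992212109}
```

View pics/top0.png

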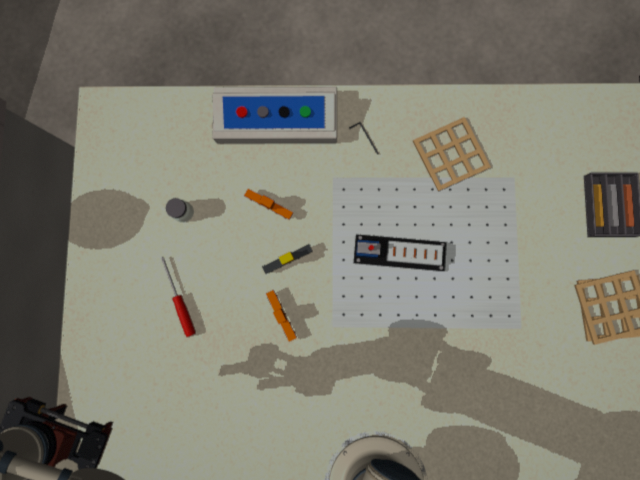

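View pics/side0.png

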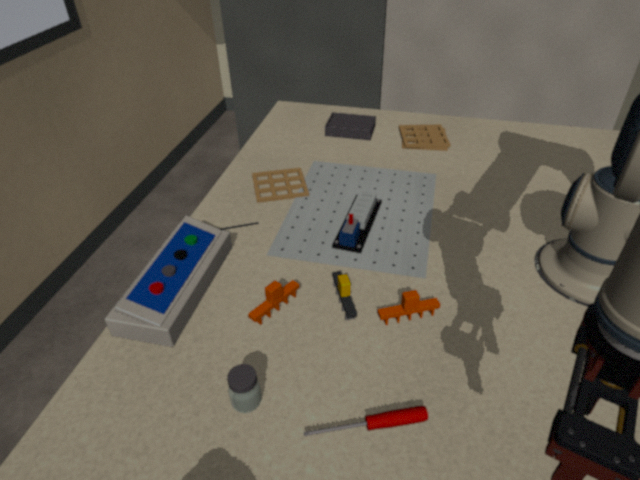

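Top view: the candidates are the yellow-gripped dark comb (290,258) and two orange combs (270,204) and (282,315). The first one fits, because only it has a yellow grip and a dark spine. The jig is at (400,252), with its latch end at (370,248). I'll confirm this in one enlarged crop.

Run:
```python
from h import *
s=load('top0'); f=s['frame']; 
cv2.imwrite('pics/crop1.png',cv2.resize(f[225:285,255:460,::-1],None,fx=3.9,fy=3.9,interpolation=cv2.INTER_CUBIC))
hsv=cv2.cvtColor(f,cv2.COLOR_RGB2HSV)
def box(m,z,n):
    m=m.astype(np.uint8);
    k=np.zeros_like(m);k[225:285,255:460]=1;m=m*k
    c=max(cv2.findContours(m,cv2.RETR_EXTERNAL,cv2.CHAIN_APPROX_NONE)[0],key=cv2.contourArea)
    b=cv2.boxPoints(cv2.minAreaRect(c)); P=np.array([at(s,u,v,z) for u,v in b])[:,:2]
    e=[P[1]-P[0],P[2]-P[1]]; L=max(e,key=np.linalg.norm)
    print(n,b.mean(0),P.mean(0),[np.linalg.norm(x).round(4) for x in e],np.degrees(np.arctan2(L[1],L[0])))
H,S,V=cv2.split(hsv)
box((abs(H.astype(int)-28)<7)&(S>170)&(V>120),.064,'yellow')
m=(V<85); m[:,330:]=0; box(m|((abs(H.astype(int)-28)<7)&(S>170)&(V>120)&(np.arange(640)<330)),.03,'comb')
m=(V<50); m[:,:345]=0; box(m,.012,'jig')
box(((H<5)|(H>175))&(S>170)&(V>100)&(np.arange(640)<385),.08,'knob')
```

```text
yellow [285.69998 257.90002] [0.50765  0.204725] [np.float64(0.0275), np.float64(0.0174)] -63.24892421841456
comb [287.00003 258.50003] [0.508575 0.204725] [np.float64(0.1207), np.float64(0.0232)] -63.11664221147064
jig [397.46344 252.17075] [ 0.5261  -0.05565] [np.float64(0.0673), np.float64(0.2027)] -94.838749793393
knob [371.  247.5] [0.5308 0.0117] [np.float64(0.0079), np.float64(0.0079)] -45.00000000000031
```

View pics/crop1.png

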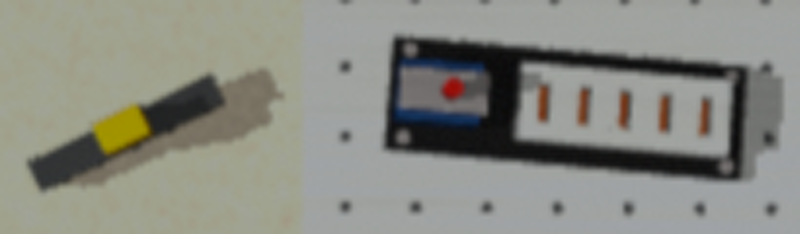

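The crop confirms the yellow-gripped comb with its dark spine, at pixel (286,258). It also shows the jig with the red knob at (371,248) and orange pads visible in the slots. Next I'll look at both from close by.

Run:
```python
from h import *
s=load('top0'); print('mid slot top0',at(s,255+624/3.9,225+109/3.9,.036))
r.reach([.525,-.06,.36],[180,0,-4.8]); r.wait(.2)
a=snap('wrist','wj'); print(r.sense()['clock'],r.sense()['joints'].round(1))
r.reach([.508,.205,.34],[180,0,26.9]); r.wait(.2)
b=snap('wrist','wc'); print(r.sense()['clock'],r.sense()['joints'].round(1))
print(a['fx'],-a['R'].T@a['t'],-b['R'].T@b['t'])
cv2.imwrite('pics/two.png',cv2.resize(np.hstack([a['frame'],b['frame']])[:,:,::-1],(800,300),interpolation=cv2.INTER_AREA))
```

```text
mid slot top0 [ 0.5224 -0.0934  0.036 ]
2.8833 [-10.2  -6.1  86.3   0.   99.8  84.6]
4.175 [18.3 -3.  85.4 -0.  97.6 81.5]
360.6417486822839 [ 0.60888968 -0.06656519  0.33984622] [0.58345339 0.24193554 0.32004005]
```

View pics/two.png

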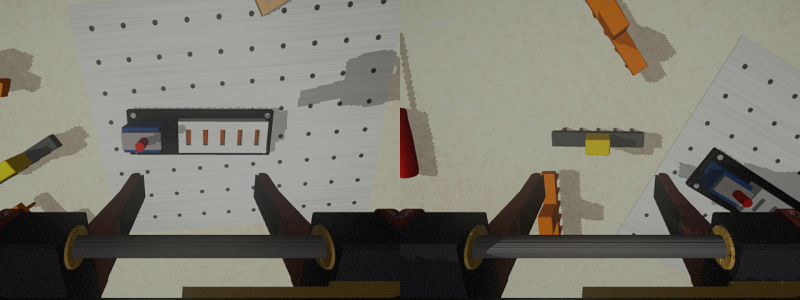

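Left half (the jig, 2x reduced): slots at (188..257,137), knob (140,145). Right half: comb with yellow grip at (598,144) in the composite. I'll measure both by colour segmentation.

Run:
```python
from h import *
a=load('wj'); b=load('wc')
def comps(s,m,roi,amin):
    x0,x1,y0,y1=roi; k=np.zeros(m.shape,np.uint8); k[y0:y1,x0:x1]=m[y0:y1,x0:x1]
    n,l,st,c=cv2.connectedComponentsWithStats(k); return [(st[i],c[i]) for i in range(1,n) if st[i][4]>amin]
H,S,V=cv2.split(cv2.cvtColor(a['frame'],cv2.COLOR_RGB2HSV))
P=[]
for st,c in sorted(comps(a,(H<18)&(S>100),(350,540,180,260),10),key=lambda q:q[1][0]):
    # slot outline seen at pad depth z=.026 vs top z=.036
    p=at(a,c[0],c[1],.027); P.append(p[:2]); print(st,c.round(1),p)
P=np.array(P); d=P[0]-P[-1]; print('slot mid',P.mean(0),'len',np.hypot(*d),'dir',np.degrees(np.arctan2(d[1],d[0])))
for st,c in comps(a,((H<8)|(H>172))&(S>150),(240,310,255,310),10): print('knob',st,c)
H,S,V=cv2.split(cv2.cvtColor(b['frame'],cv2.COLOR_RGB2HSV))
m=(abs(H.astype(int)-27)<8)&(S>150)
for st,c in comps(b,m,(340,460,240,330),50): print('yellow',st,c)
print('yellow V column',V[250:320:2,395].tolist())
cr=np.hstack([a['frame'][160:320,230:560][:, :330],b['frame'][230:330,280:520][:0].reshape(0,240,3)]) if 0 else a['frame'][160:320,230:560]
up=lambda f:cv2.resize(f[:,:,::-1],(800,300),interpolation=cv2.INTER_CUBIC)
cv2.imwrite('pics/z2.png',np.vstack([up(a['frame'][195:315,235:555]),up(b['frame'][230:320,290:530])]))
```

```text
[353 208   6  21 109] [355.2 217.2] [ 0.5222 -0.0923  0.027 ]
[380 208   6  20  95] [382.3 217.7] [ 0.5198 -0.1166  0.027 ]
[407 208   6  21  76] [409.2 217.7] [ 0.5178 -0.1406  0.027 ]
slot mid [ 0.51993333 -0.1165    ] len 0.04850000000000001 dir 84.79487559500045
yellow V column [162, 162, 160, 159, 164, 162, 161, 160, 163, 161, 160, 164, 165, 165, 163, 160, 163, 161, 160, 162, 160, 162, 165, 137, 156, 160, 157, 162, 164, 161, 158, 160, 159, 159, 162]
```

View pics/z2.png

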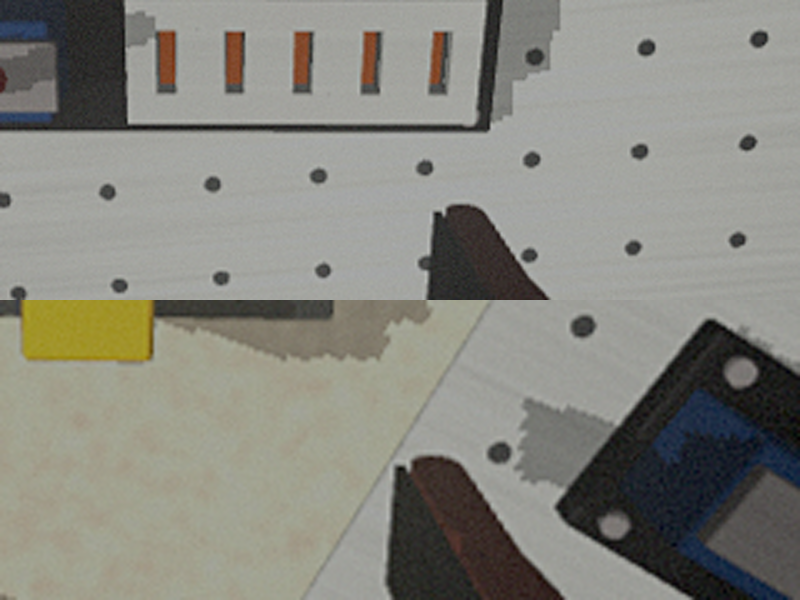

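My composite scale was 1.6, so the full-resolution positions are slots at x=301, 328, 355, 382, 409 (y≈220) and the yellow grip near (317,230). I'll remeasure there.

Run:
```python
from h import *
a=load('wj'); b=load('wc')
g=cv2.cvtColor(a['frame'],cv2.COLOR_RGB2GRAY); H,S,V=cv2.split(cv2.cvtColor(a['frame'],cv2.COLOR_RGB2HSV))
m=((g<120)).astype(np.uint8); k=np.zeros_like(m); k[200:240,290:420]=m[200:240,290:420]
n,l,st,c=cv2.connectedComponentsWithStats(k); P=[]
for i in sorted(range(1,n),key=lambda i:c[i][0]):
    if 60<st[i][4]<400: cc=st[i][:2]+(st[i][2:4]-1)/2; p=at(a,*cc,.036); P.append(p[:2]); print(st[i],p)
P=np.array(P); d=P[0]-P[-1]; print('slots mid',P.mean(0),np.hypot(*d),np.degrees(np.arctan2(d[1],d[0])))
m=(((H<8)|(H>172))&(S>150)&(V>60)).astype(np.uint8); k=np.zeros_like(m);k[200:270,190:260]=m[200:270,190:260]
x,y,w,h=cv2.boundingRect(k); print('knob',x,y,w,h,'top end ~',at(a,x+6,y+h-6,.08)) 
H,S,V=cv2.split(cv2.cvtColor(b['frame'],cv2.COLOR_RGB2HSV))
m=((abs(H.astype(int)-27)<8)&(S>150)).astype(np.uint8); k=np.zeros_like(m);k[190:270,280:370]=m[190:270,280:370]
r_=cv2.minAreaRect(cv2.findNonZero(k)); bp=cv2.boxPoints(r_); print('yellow',cv2.boundingRect(k),bp.tolist())
print('V rows',V[200:256,316].tolist())
ys=[(x,np.where(k[:,x])[0].min(),np.where(k[:,x])[0].max()) for x in range(300,336,6) if k[:,x].any()]; print(ys)
f=np.vstack([cv2.resize(b['frame'][195:255,230:400],(800,282),interpolation=cv2.INTER_CUBIC),cv2.resize(a['frame'][165:250,185:425],(800,283),interpolation=cv2.INTER_CUBIC)])
cv2.imwrite('pics/z3.png',f[:,:,::-1])
```

```text
[290 200  16  33 211] [ 0.5299 -0.0416  0.036 ]
[325 208   8  25 187] [ 0.5241 -0.0682  0.036 ]
[352 208   9  24 178] [ 0.5226 -0.0922  0.036 ]
[379 208   9  25 186] [ 0.5202 -0.1157  0.036 ]
[406 208  10  25 185] [ 0.5182 -0.1396  0.036 ]
slots mid [ 0.523   -0.09146] 0.09869594723188993 83.19181016904878
knob 216 221 17 21 top end ~ [0.5305 0.0134 0.08  ]
yellow (296, 214, 40, 34) [[296.0, 214.0], [335.0, 214.0], [335.0, 247.0], [296.0, 247.0]]
V rows [161, 161, 162, 170, 129, 65, 67, 70, 74, 66, 56, 51, 73, 95, 106, 100, 103, 105, 101, 106, 102, 109, 98, 118, 152, 163, 161, 162, 160, 164, 163, 160, 160, 161, 160, 160, 159, 160, 159, 160, 160, 161, 160, 161, 162, 164, 160, 157, 154, 159, 162, 163, 159, 161, 161, 159]
[(300, np.int64(214), np.int64(247)), (306, np.int64(214), np.int64(247)), (312, np.int64(214), np.int64(247)), (318, np.int64(214), np.int64(247)), (324, np.int64(214), np.int64(247)), (330, np.int64(214), np.int64(247))]
```

View pics/z3.png

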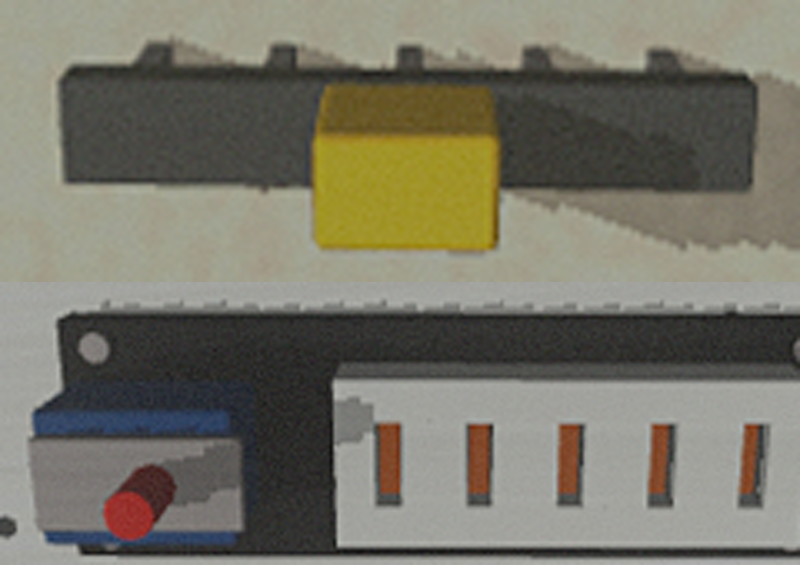

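Run:
```python
from h import *
a=load('wj'); b=load('wc')
g=at(b,315.7,235.5,.064); k=at(a,224,234.9,.08); s=at(a,356,219.5,.036); print('grip',g,'knob',k,'slot',s)
e=[at(b,296,247,.064),at(b,335.5,247,.064),at(b,315,223.5,.064),at(b,315,247.5,.064)]
print(np.linalg.norm(e[0]-e[1]),np.linalg.norm(e[2]-e[3]))
yaw=26.5
r.reach([g[0],g[1],.27],[180,0,yaw])
r.servo_line([g[0],g[1],.218],speed=.1)
f0=r.sense()['contact_force']; r.grab(40); q=r.sense(); print(q['opening'],q['contact_force']-f0,q['tcp_pos'],q['orientation'],q['clock'])
r.servo_line([g[0],g[1],.29],speed=.1); q=r.sense(); print(q['opening'],q['contact_force'],q['clock'])
w=snap('wrist','held'); cv2.imwrite('pics/held.png',w['frame'][:,:,::-1])
```

```text
grip [0.5083 0.2065 0.064 ] knob [0.5313 0.0117 0.08  ] slot [ 0.5226 -0.0922  0.036 ]
0.029784559758371472 0.018782971010998226
0.029384958492772284 [-1.81206314 -0.86889849  0.27612455] [0.50831153 0.20646303 0.21796578] [1.79996045e+02 3.69915912e-03 2.64975975e+01] 6.15
0.029855703992388266 [-0.34359434 -0.11748655 -2.07123834] 7.0167
```

View pics/held.png

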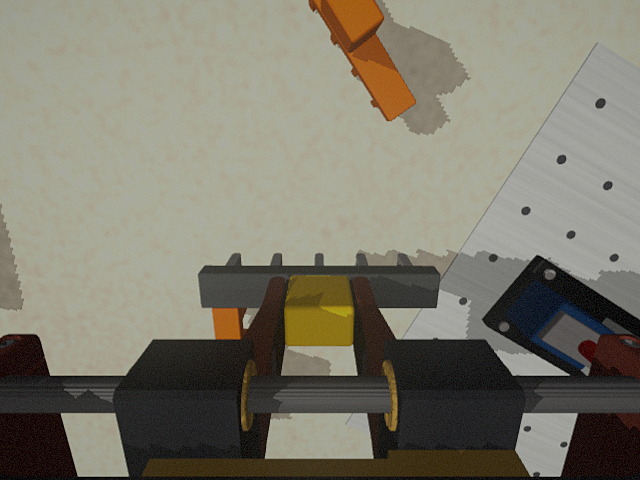

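The comb is held squarely, with the grip at (319,322) and its teeth clear. I'll calibrate the camera bias on the held grip, then move over the slots and feel gently.

```bash
cat >> h.py <<'E'
yaw=-4.9; J=np.array([np.sin(np.radians(4.9)),np.cos(np.radians(4.9))]); X=np.array([J[1],-J[0]])
S0=np.array([.5226,-.0922])
def tcp(dx,dy,z): p=S0+X*dx/1e3+J*dy/1e3; return [p[0],p[1],z]
def force(): r.wait(.06); return r.sense()['contact_force']
def probe(dx,dy,zto,fmax=7,zfrom=.257,step=.0006):
    r.servo_line(tcp(dx,dy,zfrom),speed=.03); z=zfrom; f0=force()
    while z>zto:
        z-=step; r.servo_line(tcp(dx,dy,z),speed=.02); f=force()-f0
        if f[2]>fmax or np.hypot(f[0],f[1])>fmax: break
    q=r.sense(); print(dx,dy,'zcmd',round(z,4),'z',q['tcp_pos'][2].round(4),'f',f.round(1),'t',round(q['clock'],1),flush=True); return z,f
E
python3 - <<'E'
from h import *
h=load('held'); q=r.sense()['tcp_pos']; print('bias',at(h,319,322,.136)[:2]-q[:2])
c=h['frame'][:,319].astype(int).sum(1); print(c[270:352:2].tolist())
r.servo_line([q[0],q[1],.33],speed=.2)
r.reach(tcp(0,0,.33),[180,0,yaw]); r.servo_line(tcp(0,0,.262),speed=.1); print(r.sense()['clock'])
w=snap('wrist','pre')
probe(0,0,.250)
E
```

```text
bias [0.00229375 0.00135885]
[150, 128, 198, 224, 224, 225, 211, 235, 218, 222, 212, 218, 190, 181, 186, 189, 203, 221, 219, 235, 244, 291, 272, 276, 272, 278, 286, 276, 296, 290, 278, 287, 287, 274, 277, 276, 256, 286, 438, 487, 478]
9.4
0 0 zcmd 0.2498 z 0.2498 f [ 0.5 -0.  -0.6] t 13.5
```

The teeth entered 4 mm with no force. I'll continue down through the pads to home.

Run:
```python
from h import *
f0=force(); z=.2498
while z>.2335:
    z-=.0006; r.servo_line(tcp(0,0,z),speed=.02); f=force()-f0
    print(round(z,4),f.round(1))
    if f[2]>18 or np.hypot(*f[:2])>10: break
q=r.sense(); print(q['tcp_pos'],q['opening'],q['clock'])
w=snap('wrist','home'); cv2.imwrite('pics/home.png',w['frame'][:,:,::-1])
```

```text
0.2492 [-0.1  0.3  0.4]
0.2486 [-0.6  0.2  0.3]
0.248 [-0.9  0.7  1.2]
0.2474 [-0.6  0.4  0.5]
0.2468 [0.5 0.4 0.2]
0.2462 [ 0.5 -0.1  0.6]
0.2456 [-0.3  0.3  0.3]
0.245 [-0.  -0.   0.3]
0.2444 [-0.7  0.3  1.2]
0.2438 [-0.4  0.   2.4]
0.2432 [-1.6  0.2  6.2]
0.2426 [-0.8  0.3  5.8]
0.242 [-0.7  0.2  6.7]
0.2414 [-0.9  1.   7. ]
0.2408 [-0.4  1.3  5.9]
0.2402 [ 0.5 -0.7  5.8]
0.2396 [0.8 0.5 6.2]
0.239 [ 0.9 -0.5  4.3]
0.2384 [ 0.6 -0.   5.1]
0.2378 [ 0.8 -0.5  6.4]
0.2372 [ 1.8 -1.2  6.3]
0.2366 [ 2.3 -0.2  5.8]
0.236 [2.2 0.3 6. ]
0.2354 [ 0.3 -0.   9.9]
0.2348 [-0.7  0.  11.5]
0.2342 [-2.2  0.3 14.7]
0.2336 [-4.1  0.2 17.5]
0.233 [-5.4  0.7 20.2]
[ 0.52254859 -0.09216357  0.2359142 ] 0.029597476475926077 22.2167
```

View pics/home.png

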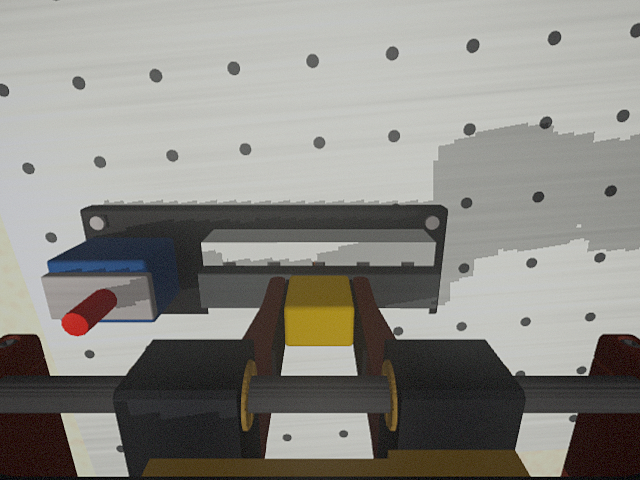

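The force profile matches the geometry: pads at TCP z 0.244 with about 6 N, hard stop at 0.236. The picture shows the spine flat on the insert. I'll release, then push the latch knob from behind with closed fingers.

Run:
```python
from h import *
r.servo_line(tcp(0,0,.236),speed=.02); r.wait(.2); r.let_go(); r.wait(.2)
r.servo_line(tcp(0,0,.32),speed=.12); r.wait(.2)
r.grab(20); print('clock',r.sense()['clock'],r.sense()['opening'])
r.reach(tcp(0,142,.32),[180,0,yaw]); r.servo_line(tcp(0,142,.244),speed=.12); f0=force()
d=142; hit=None
while d>70:
    d-=1.; r.servo_line(tcp(0,d,.244),speed=.03); r.wait(.05); f=(r.sense()['contact_force']-f0); fy=f[:2]@J
    if hit is None and fy>1.5: hit=d
    print(d,round(fy,1),end=' | ')
    if fy>9 or abs(f[2])>8: break
q=r.sense(); print('\nhit',hit,'end',d,q['tcp_pos'],q['clock'])
r.servo_line(tcp(0,d+12,.244),speed=.08); r.servo_line(tcp(0,d+12,.33),speed=.15)
r.reach(tcp(0,150,.36),[180,0,yaw]); 
w=snap('top','end'); print(r.sense()['clock'],r.sense()['opening'])
w2=snap('side','endside')
f=np.vstack([cv2.resize(w['frame'][215:290,330:470],(560,300),interpolation=cv2.INTER_CUBIC),cv2.resize(w2['frame'][175:262,300:420],(560,300),interpolation=cv2.INTER_CUBIC)])
cv2.imwrite('pics/end.png',f[:,:,::-1])
```

```text
clock 26.3667 0.00042904126367774133
141.0 0.5 | 140.0 -0.5 | 139.0 -0.1 | 138.0 -0.1 | 137.0 0.4 | 136.0 0.6 | 135.0 1.4 | 134.0 -0.0 | 133.0 0.8 | 132.0 1.6 | 131.0 0.6 | 130.0 0.2 | 129.0 0.3 | 128.0 0.9 | 127.0 -0.3 | 126.0 1.1 | 125.0 1.0 | 124.0 1.2 | 123.0 1.0 | 122.0 0.7 | 121.0 -1.0 | 120.0 2.6 | 119.0 4.2 | 118.0 3.2 | 117.0 2.3 | 116.0 2.8 | 115.0 2.7 | 114.0 3.5 | 113.0 2.4 | 112.0 3.1 | 111.0 2.7 | 110.0 1.8 | 109.0 2.7 | 108.0 2.7 | 107.0 3.7 | 106.0 3.3 | 105.0 2.2 | 104.0 2.6 | 103.0 2.5 | 102.0 2.6 | 101.0 3.2 | 100.0 2.4 | 99.0 2.9 | 98.0 2.8 | 97.0 2.7 | 96.0 2.4 | 95.0 1.8 | 94.0 2.7 | 93.0 3.5 | 92.0 2.6 | 91.0 3.4 | 90.0 2.9 | 89.0 2.4 | 88.0 1.4 | 87.0 4.6 | 86.0 7.5 | 85.0 10.5 | 
hit 132.0 end 85.0 [ 0.52995294 -0.00614596  0.24407117] 44.9333
46.3583 0.0007196013553667517
```

View pics/end.png

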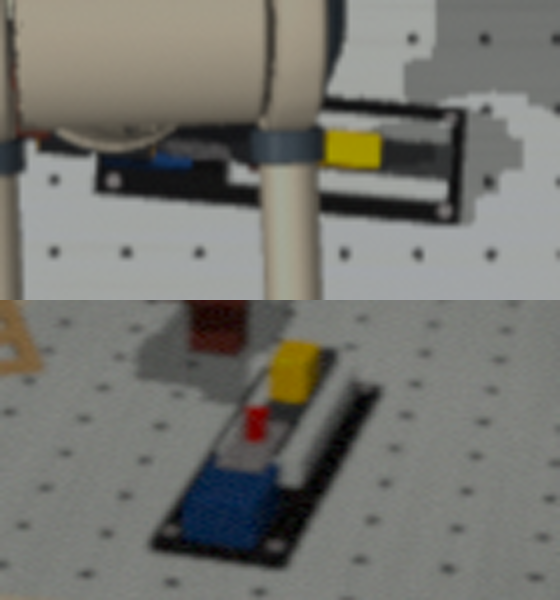

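The latch moved about 33 mm at about 2.7 N, then met a hard stop. The side view shows the knob next to the comb's grip, the comb flat on the insert, and the robot clear of everything.

Run:
```python
from h import *
print(r.sense()['contact_force'],r.sense()['clock']); r.hand_in()
```

```text
[-0.14339568 -0.47561346  0.33095218] 46.4083
the job is handed in; nothing more can be done
```

The comb is fully home in the jig, the latch is slid in over its end, and the job was handed in at about 46 s; no verdict is reported.

- **Comb:** I located the slots with the wrist camera. The first gentle try, without any search, put all the teeth in with about 1 N or less. The pads gave way at about 6 N, and the comb met a hard stop at the expected home height (TCP z 0.236 m). The wrist force peaked at about 20 N, well under 50 N.
- **Latch:** I pushed the knob from behind with closed fingers. It moved about 33 mm at about 2.7 N, then hit its end stop. I stopped at 10.5 N and backed off.
- **Last checks:** The side view showed the comb flat on the insert with the latch in, and the wrist force was about zero with the gripper clear. The top view at the end was partly blocked by the arm, so it confirmed only the comb's grip position. I did not check the bystanders in a final picture, but I felt no unexpected contact. The wrist camera was off by 1 to 2 mm on the held comb. I did not correct for this, and it did not affect the fit.

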